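Gauge the ladder sleeve and index the stile section to the next lock hole

ROBOT

A 6-joint arm with a two-finger parallel gripper is mounted at the origin on the work surface. World frame = base frame: x ahead of the robot, y to its left, z up, the work surface at z = 0. Lengths are in mm, angles in degrees, forces in N, time in s.
With the tool pointing down it reaches from about 300 to 850 mm from the base axis. Payload 4.2 kg.
Tool frame: the origin (TCP) lies midway between the tips of the shut fingers; the grasp point (between the pads) lies 19 mm behind it; z points along the fingers, y is the line along which they close (so a half turn about z gives the same grasp; the last joint's range is limited). The gripper opens to 91 mm and grips with 3 to 60 N. Pads are 32 mm wide; open, the fingers measure 118 mm over their backs; the gripper's body (76 mm by 178 mm) begins 60 mm behind the grasp point.
Start: joints at [-69.672, 18.312, 89.639, -0, 72.044, -1.146], TCP at [210.504, -535.099, 213.976] pointing down, gripper open.
Joint ranges: [-177.97, 177.97], [-48.28, 115.42], [12.27, 149.76], [-77.06, 257.06], [2.81, 150.46], [-146.56, 146.56]. Speed limits (degrees/s): [147.25, 147.25, 180, 180, 180, 180].

INTERFACE

Orientations are given as [roll, pitch, yaw] about the fixed x, y, z axes, in that order (R = Rz(yaw) Ry(pitch) Rx(roll)).
In Python, from workcell import env gives the robot as it stands.
- The arm moves only by the tool inch_along, called after "Emit:" as name(argument=value, ...) on one line, values as JSON. Schema: {"type":"object","properties":{"ticks":{"type":"object","properties":{"x":{"type":"array","items":{"type":"number"},"minItems":1,"maxItems":8},"y":{"type":"array","items":{"type":"number"},"minItems":1,"maxItems":8},"z":{"type":"array","items":{"type":"number"},"minItems":1,"maxItems":8},"rx":{"type":"array","items":{"type":"number"},"minItems":1,"maxItems":8},"ry":{"type":"array","items":{"type":"number"},"minItems":1,"maxItems":8},"rz":{"type":"array","items":{"type":"number"},"minItems":1,"maxItems":8}},"additionalProperties":false,"required":["x","y","z","rx","ry","rz"]},"aperture":{"type":"number"},"force":{"type":"number"},"only":{"type":"string"},"quiet":{"type":"boolean"},"lines":{"type":"string"}},"required":["ticks"],"additionalProperties":false}. ticks is an object with one list for each field, all of the same length, 1 to 8, a row being the entries at one place: x, y, z (the shift in shares of the most that a row can go, 1 being 50 mm), rx, ry, rz (a rotation vector in normalised numbers (1 is 180 degrees)); each row shifts and turns the commanded pose from where the row before left it, along the tool's axes as they then stand; what a row does not reach is not made up. A row lasts 1/10 s, in which the tool goes at most 50 mm and 8.59 degrees, less where a joint would pass 70% of its speed; a pose out of reach is approached as far as the arm can. aperture is the finger opening in mm, set as the call begins (left out keeps the last). The fingers move at their own pace and stop on an object; force is the grip in N (left out, the last holds). Time passes only in rows, so rows that do not move let the fingers close. The tool returns the time, the measured TCP pose, the force, the opening and the grip force at its end. only (a regular expression) keeps the lines of the reply that match it, lines (a string "A,B") keeps lines A to B, and quiet returns only ok. A shift or turn number past 1, either way, is cut back to 1. Input that does not fit is refused with a message, and nothing moves.
- env.state(): the state, without advancing time (a new reading comes with each control period).
- env.grab_frame(name): name is "scene" or "top" or "wrist"; returns the picture (400x640x3 uint8, blue, green, red); there is no depth.
- env.camera_model(name): a dict with "fx", "fy", "cx", "cy" (pixels), "D" ([k1, k2, p1, p2, k3] as OpenCV has them; the pictures are not rectified), "T" (4x4, takes a point from camera to world coordinates). Camera axes: x right, y up, looking along -z (the intrinsics and any distortion apply to the point x, -y, -z); pixel columns grow to the right and rows downward; lengths in mm; the calibration is good to about 2 mm. A picture is of the moment at which its call begins: read the wrist's pose just before it. camera_model takes no time and is no camera call; for the wrist camera it gives the pose at the moment of the call.
- env.job_done(): hands the job in; it is judged then, once.
The state is a dict: "time_s": time; "qpos": joint angles; "qvel": joint speeds; "effort": joint torques, N m; "ee_pos": TCP position; "ee_rot": TCP orientation; "force": force on the tool from outside, world axes, zero at the start; "torque": the same for the moment, N m; "gripper_width": finger opening in mm; "gripper_force": force on a finger pad.
Only numpy, scipy, OpenCV 4.12 (cv2) and the standard library are available. Lean on these libraries where they do the work, as an engineer would, in place of code of your own. Each camera call takes 0.05 s, during which the arm holds its last target. There are 200 camera calls.

TASK

Of the two white sleeves, slide the one whose bore fits onto the steel gauge pin of the blue ladder section, fully home, and let go of it; leave the other sleeve and everything else on the bench alone. Then pull up the red lock knob, slide the section along its rail to the next hole and let the lock pin drop fully into it, with the sleeve still home on its pin. Finish while still holding the red knob in the gripper, pin fully engaged: do not let go of it.

Things in the scene. Friction and masses are not known exactly. Their poses are not given: they have to be found in the camera images.
- rail: Fixed bare-aluminium ladder rail lying on the bench, 310 mm long (its y), 66 mm wide (its x; the section's cheeks make it 84 mm), top face 36 mm above the bench. Origin: on the bench under the first lock hole, which is mid-length. Its y axis points the way the section has to slide; z up. Three square lock holes, 13.6 mm long in y, lie at y = 0, 60 and 120 mm; the pin starts in the first.
- hole1 (a point): Centre of the NEXT lock hole's mouth (rail y = 60 mm), on the rail's top face, where the lock pin has to end. Axes as the rail's.
- section (a joint): Travel (m) of the blue sliding section along the rail's +y: about 0 at the start, 0.060 with the pin in the next hole, 0.120 in the third; stops at -0.004 and 0.124. 2 N of friction, drag 12 N per m/s; when locked, about 2 mm of play either way. 84 mm wide over its cheeks, top 57 mm above the bench; carries the gauge pin and, 110 mm further along +y, the red knob.
- plunger (a joint): Lift (m) of the spring lock pin with its red knob: 0 fully down, stop at 0.024. The 10 mm pin reaches 10 mm below the rail's top face, so it is clear of the hole above 0.010; lift it 0.015 to 0.020 before sliding. A spring pulls it down with 6 N at 0, 10.6 N at 0.024. Released between holes it rides on the rail at 0.010 and drops into the next hole it meets.
- knob: Red round knob of the lock plunger, diameter 30 mm, 34 mm tall, upright. Origin: centre of its underside, 69 mm above the bench with the pin down, 12 mm above the section's top (a 24 mm round boss is beneath); its top is 103 mm above the bench. Grip it across its diameter from above; it moves with the plunger and the section. Axes as the rail's.
- gauge_foot (a point): Foot of the upright steel gauge pin, on the section's top face, 57 mm above the bench, 110 mm behind the knob's axis (rail -y). The gauge pin has diameter 21 mm and is 45 mm tall, the last 7 mm tapering to 12 mm. Moves with the section. Axes as the rail's, z up along the pin.
- sleeve_wide: White plastic sleeve standing on the bench: outer diameter 40 mm, bore 24 mm right through, 36 mm tall. It fits the gauge pin. Origin: centre of its underside; z along its axis. Home: its underside on the section's top face, gauge pin 9 mm proud of it.
- sleeve_narrow: White plastic sleeve of the same outside (diameter 40 mm, 36 mm tall) but bore 15 mm: too small for the gauge pin. The two sleeves may stand in either place. Origin: centre of its underside. To be left alone.
- rubber_foot: Bystander: black rubber foot, diameter 32 mm, 22 mm tall, standing between the sleeves. Origin: centre of its underside.
- spanner: Bystander: steel spanner lying on the right of the bench. Origin: middle of its underside.
- driver: Bystander: screwdriver lying on the left of the bench. Origin: middle of its underside.
- oil_can: Bystander: can, diameter 56 mm, 120 mm tall, at the back right. Origin: centre of its underside.
- carton: Bystander: cardboard box 90 x 60 x 50 mm at the back left. Origin: centre of its underside.
- tape: Bystander: yellow roll, diameter 90 mm, 22 mm tall, lying on the right. Origin: centre of its underside.

How it is judged (in metres and radians):
On the way, in this order (a step that is already met when the one before it is completed fails the run):
1. the wide-bore sleeve is fully home on the gauge pin and let go of, the section still locked in its first hole (z of sleeve_wide in the frame of gauge_foot between -0.004 and 0.004 m and horizontal distance between sleeve_wide and gauge_foot below 0.004 m and angle between the z axis of sleeve_wide and the z axis of gauge_foot, either way round below 0.1 rad and contact force between the fingers and sleeve_wide below 0.1 N and value of joint section below 0.006 m and value of joint plunger below 0.004 m), for 0.2 s.
2. the red knob is pulled up by the gripper until the pin is clear of the first hole (value of joint plunger above 0.009 m and contact force between the fingers and knob above 0.5 N), for 0.1 s.
At the end, for the whole second after the job is handed in: Section travel 60 mm within 5 mm, lock pin within 3 mm of fully down, fingers still on the red knob with over 2 N; wide sleeve at rest, not touched by the fingers, home on the gauge pin (within 4 mm in height and centring, tilt under 0.1 rad) (z of sleeve_wide in the frame of gauge_foot between -0.004 and 0.004 m and horizontal distance between sleeve_wide and gauge_foot below 0.004 m and angle between the z axis of sleeve_wide and the z axis of gauge_foot, either way round below 0.1 rad and value of joint section between 0.055 and 0.065 m and value of joint plunger below 0.003 m and contact force between the fingers and knob above 2 N and contact force between the fingers and sleeve_wide below 0.1 N and linear speed of sleeve_wide below 0.02 m/s); the arm keeps its last pose, push and grip.
It fails at once if the narrow sleeve is moved more than 20 mm (distance of sleeve_narrow from where it was at the start of the episode above 0.02 m).
It fails at once if a bystander is moved more than 30 mm (distance of any of rubber_foot, spanner, driver, oil_can, carton, tape from where it was at the start of the episode above 0.03 m).
It also fails if it takes over 58 s, if anything falls off the work surface, if the arm or the gripper's body presses on something with over 40 N, if the wrist force passes 120 N, or if a joint passes its speed limit or range.

## Working session

There is one attempt and no reset: what is moved stays moved. The work goes in short steps, Python scripts to look and compute and a tool call to move; the robot and the scene stay as the last step left them, time stands still between calls to the robot, and variables do not carry over. Pictures are saved under pics/ and viewed, at most 10 in all, crops included, and the job is handed in when it is done.

```bash
ls; mkdir -p pics; python3 - <<'E'
from workcell import env
import cv2,numpy as np
s=env.state();print({k:np.round(v,2).tolist() for k,v in s.items()})
for n in("scene","top"):
    f=env.grab_frame(n);cv2.imwrite(f"pics/{n}0.png",f)
    c=env.camera_model(n);print(n,c["fx"],c["cx"],c["cy"],c["D"],np.round(c["T"],3).tolist())
E
```

```text
pics
workcell.py
{'time_s': 0.0, 'qpos': [-69.67, 18.35, 89.71, 0.0, 72.04, -1.15], 'qvel': [0.09, 0.01, 0.05, -0.02, 0.01, -0.07], 'effort': [0.0, -41.25, -23.2, 0.07, 0.05, -0.0], 'ee_pos': [210.32, -534.61, 213.14], 'ee_rot': [-179.9, -0.0, 21.47], 'force': [-0.12, 0.14, 0.18], 'torque': [0.02, -0.05, -0.03], 'gripper_force': 0.0, 'gripper_width': 90.93}
scene 511.2223921951142 322.36752172479635 198.72972429399778 [-0.02057276  0.          0.          0.          0.        ] [[0.755, -0.402, 0.518, 1371.36], [0.656, 0.448, -0.607, -936.238], [0.012, 0.798, 0.602, 1014.562], [0.0, 0.0, 0.0, 1.0]]
top 452.31800845631903 320.6584525933509 200.26404653893343 [-0.088934  0.        0.        0.        0.      ] [[0.005, 0.981, -0.196, 282.159], [-1.0, 0.007, 0.007, -12.26], [0.008, 0.196, 0.981, 1351.587], [0.0, 0.0, 0.0, 1.0]]
```

View pics/top0.png

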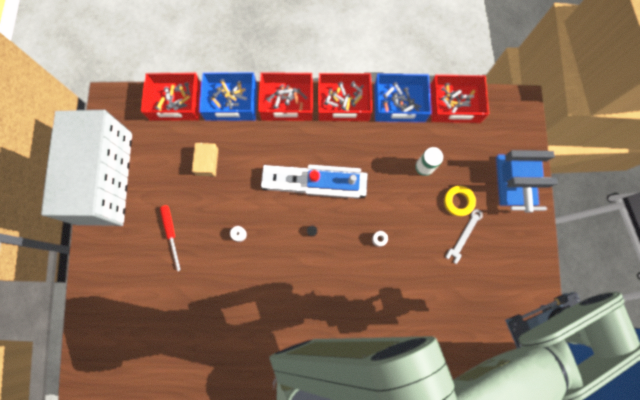

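View pics/scene0.png

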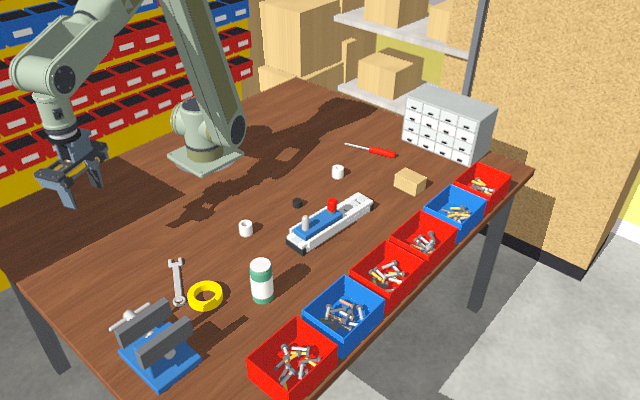

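Top view: the right sleeve at (380,239) has a larger dark bore than the left one at (237,233), so it is the wide candidate. The red knob is at (314,176), the gauge pin at (352,180), and the rail runs to the left (about world +y). I'll measure these by masks next.

```bash
cat > h.py <<'E'
from workcell import env
import cv2,numpy as np
def ray(c,px):
    K=np.array([[c["fx"],0,c["cx"]],[0,c["fy"],c["cy"]],[0,0,1]])
    u=cv2.undistortPoints(np.array([[px]],float),K,np.array(c["D"],float))[0,0]
    T=np.array(c["T"]);return T[:3,3],T[:3,:3]@np.array([u[0],-u[1],-1])
def plane(c,px,z):
    o,d=ray(c,px);return o+d*(z-o[2])/d[2]
def blobs(m,amin=20):
    n,l,s,ce=cv2.connectedComponentsWithStats(m.astype(np.uint8))
    return [(s[i].tolist(),ce[i]) for i in range(1,n) if s[i][4]>=amin]
E
python3 - <<'E'
from h import *
f=cv2.imread("pics/top0.png");c=env.camera_model("top")
h=cv2.cvtColor(f,cv2.COLOR_BGR2HSV);H,S,V=cv2.split(h)
roi=np.zeros(H.shape,bool);roi[130:270,140:480]=1
for name,m,z,a in(("white",(S<60)&(V>150),36,30),("red",((H<8)|(H>172))&(S>150)&(V>100),103,20),("blue",(H>95)&(H<125)&(S>120),57,50)):
    for s,ce in blobs(m&roi,a): print(name,s,ce.round(1),plane(c,ce,z).round(1))
cv2.imwrite("pics/t1.png",cv2.resize(f[150:260,210:410],None,fx=4,fy=4,interpolation=cv2.INTER_CUBIC))
for p,z in(((314,175),103),((352,180),102)):print(plane(c,p,z))
E
```

```text
white [417, 147, 26, 28, 431] [430.6 159.7] [ 673.6 -356.1   36. ]
white [261, 165, 107, 33, 1872] [308.7 179.9] [607.2  14.1  36. ]
white [350, 175, 6, 9, 36] [352.7 178.1] [ 614.  -117.8   36. ]
white [446, 209, 34, 55, 435] [463.5 237.4] [ 436.3 -444.6   36. ]
white [230, 226, 17, 16, 210] [237.8 233.4] [444.7 220.2  36. ]
white [373, 231, 15, 15, 165] [380.  238.1] [ 433.6 -196.1   36. ]
white [170, 238, 10, 32, 117] [174.7 253.7] [383.3 403.6  36. ]
red [310, 171, 9, 10, 73] [313.9 175.5] [603.8  -2.  103. ]
red [159, 204, 17, 36, 372] [167.  221.2] [469.2 410.1 103. ]
blue [308, 172, 51, 18, 598] [334.7 181.3] [598.5 -62.8  57. ]
[605.21774597  -2.12882846 103.        ]
[ 591.60313749 -110.38110992  102.        ]
```

View pics/t1.png

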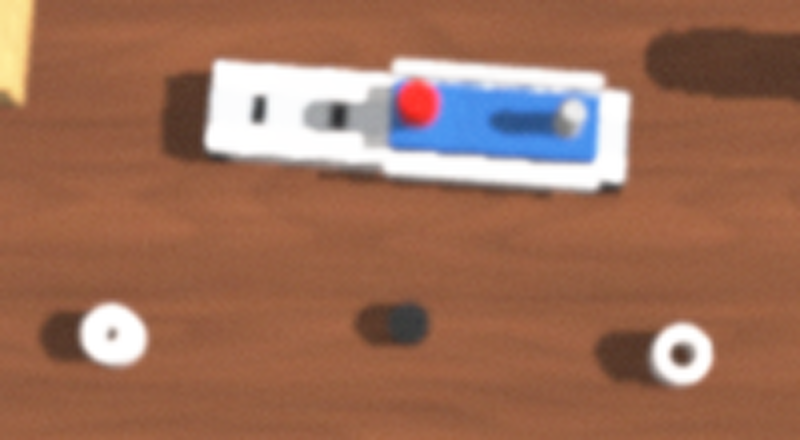

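The right sleeve (crop (681,354)) clearly has the big bore and the left one (113,333) the small bore. Two rail holes show at crop (339,116) and (259,109). I'll move over the wide sleeve for a wrist view.

The manual's scale: shifts go in shares of 50 mm and turns go in shares of 180 degrees. Converting my numbers, 37 mm is 0.74, -26 mm is -0.52.

Emit:
inch_along(ticks={"x":[0.74,0.74,0.74,0.74,0.74,0.74,0.74,0.74],"y":[-0.52,-0.52,-0.52,-0.52,-0.52,-0.52,-0.52,-0.52],"z":[0,0,0,0,0,0,0,0],"rx":[0,0,0,0,0,0,0,0],"ry":[0,0,0,0,0,0,0,0],"rz":[0,0,0,0,0,0,0,0]})

```text
time_s: 0.9
ee_pos: [410.3, -231.4, 213.8]
ee_rot: [-180.0, 0.0, 21.5]
force: [1.1, -1.1, 0.6]
gripper_width: 91.2
gripper_force: 0.0
```

Emit:
inch_along(ticks={"x":[0,0,0,0,0,0,0,0],"y":[0,0,0,0,0,0,0,0],"z":[0,0,0,0,0,0,0,0],"rx":[0,0,0,0,0,0,0,0],"ry":[0,0,0,0,0,0,0,0],"rz":[-0.0433,-0.0433,-0.0433,-0.0433,-0.0433,-0.0433,-0.0433,-0.0433]})

```text
time_s: 1.7
ee_pos: [409.5, -233.0, 213.6]
ee_rot: [-180.0, -0.0, 84.2]
force: [0.4, -0.3, 0.0]
gripper_width: 91.4
gripper_force: 0.0
```

```bash
python3 - <<'E'
from h import *
c=env.camera_model("top")
a=plane(c,(274.75,177.25),36);b=plane(c,(294.75,179),36);print(a,b)
s=env.state();print(s["ee_pos"],s["ee_rot"])
c=env.camera_model("wrist");f=env.grab_frame("wrist");cv2.imwrite("pics/w1.png",f)
print(c["fx"],c["D"],np.round(c["T"],2).tolist())
E
```

```text
[614.81422678 116.02023041  36.        ] [609.79927751  55.95670609  36.        ]
[ 409.54764753 -233.01069155  213.5896543 ] [-1.79955246e+02 -1.58726078e-02  8.41992814e+01]
304.07727896224935 [0.009633 0.       0.       0.       0.      ] [[1.0, 0.09, 0.03, 418.58], [-0.1, 0.95, 0.28, -153.55], [-0.0, -0.29, 0.96, 385.8], [0.0, 0.0, 0.0, 1.0]]
```

View pics/w1.png

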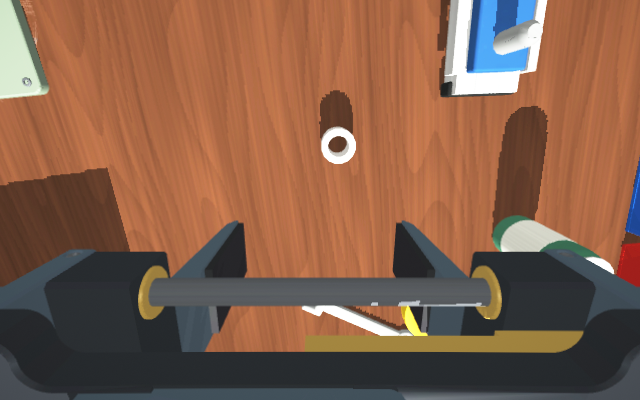

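Wrist view: wide sleeve top at (338,145), gauge pin with its tip near (532,32). The bore mouth and pin tip can be measured here.

```bash
cat >> h.py <<'E'
def sleeve(f,c,z,near):
    "bore-mouth and outer-rim centres (world) of the white ring nearest pixel near"
    H,S,V=cv2.split(cv2.cvtColor(f,cv2.COLOR_BGR2HSV));m=((S<50)&(V>190)).astype(np.uint8)
    cs,hi=cv2.findContours(m,cv2.RETR_CCOMP,cv2.CHAIN_APPROX_NONE);out=[]
    for i,k in enumerate(cs):
        if hi[0][i][3]>=0 and len(k)>12:
            e=cv2.fitEllipse(k)
            if np.hypot(e[0][0]-near[0],e[0][1]-near[1])<40:
                o=cv2.fitEllipse(cs[hi[0][i][3]])
                out.append((np.round(e[0]+e[1],1),plane(c,e[0],z).round(1),np.round(o[0]+o[1],1)))
    return out
E
python3 - <<'E'
from h import *
f=cv2.imread("pics/w1.png");c=env.camera_model("wrist")
print(sleeve(f,c,36,(338,145)))
print("pin",plane(c,(533,32),102))
t=cv2.imread("pics/top0.png");ct=env.camera_model("top");print(sleeve(t,ct,36,(380,239)))
E
```

```text
[(array([337.2, 144.2,  17.6,  20.4]), array([ 434.1, -193.6,   36. ]), array([337.9, 145.3,  34.2,  35.5]))]
pin [ 600.00324523 -110.07349344  102.        ]
[(array([380.3, 238.2,   7.1,   7.4]), array([ 433.3, -197.1,   36. ]), array([380.1, 238. ,  14. ,  14.3]))]
```

Converted, 45 mm is 0.9, 20.5 mm is 0.41, -1 degrees / 180 = -0.0056.

Emit:
inch_along(ticks={"x":[0.8,0,0,0,0,0],"y":[0.41,0,0,0,0,0],"z":[0,0.9,0.9,0.9,0.6,0],"rx":[0,0,0,0,0,0],"ry":[0,0,0,0,0,0],"rz":[-0.0056,0,0,0,0,0]}, aperture=80)

```text
time_s: 2.35
ee_pos: [431.2, -194.0, 45.4]
ee_rot: [-179.5, -0.2, 84.8]
force: [0.1, 0.7, 0.6]
gripper_width: 80.1
gripper_force: 0.0
```

```bash
python3 - <<'E'
from h import *
c=env.camera_model("wrist");f=env.grab_frame("wrist");cv2.imwrite("pics/w2.png",f)
print(np.round(c["T"],2).tolist());s=env.state();print(s["ee_pos"],s["ee_rot"])
print(sleeve(f,c,36,(320,200)),sleeve(f,c,36,(320,240)))
E
```

```text
[[1.0, 0.08, 0.04, 440.83], [-0.09, 0.96, 0.28, -115.11], [-0.01, -0.28, 0.96, 217.81], [0.0, 0.0, 0.0, 1.0]]
[ 433.20728958 -194.98519673   47.64561436] [-1.79751772e+02 -8.90798013e-02  8.47875337e+01]
[(array([325.1, 229.5,  14.7,  26.5]), array([ 436.1, -188.5,   36. ]), array([324.9, 233. ,  59.8,  70.5]))] [(array([325.1, 229.5,  14.7,  26.5]), array([ 436.1, -188.5,   36. ]), array([324.9, 233. ,  59.8,  70.5]))]
```

View pics/w2.png

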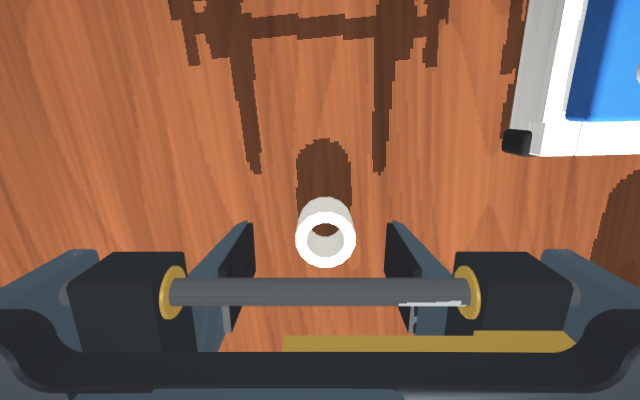

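The sleeve sits between the fingers: bore mouth centred at about (325,239.5), rim left 295, right 356, bottom 268.

Converted, 20 mm is 0.4, 19 mm is 0.38.

```bash
python3 - <<'E'
from h import *
c=env.camera_model("wrist");print(plane(c,(325.3,239),36));s=env.state();print(s["ee_pos"],s["ee_rot"])
E
```

```text
[ 437.61713461 -197.10956648   36.        ]
[ 433.20728958 -194.98519673   47.64561436] [-1.79751772e+02 -8.90798013e-02  8.47875337e+01]
```

Emit:
inch_along(ticks={"x":[0,0,0],"y":[0,0,0],"z":[0.4,0.38,0],"rx":[0,0,0],"ry":[0,0,0],"rz":[0,0,0]})

```text
time_s: 2.7
ee_pos: [434.5, -195.7, 10.2]
ee_rot: [-180.0, -0.0, 84.8]
force: [0.1, -0.1, 0.4]
gripper_width: 80.3
gripper_force: 0.0
```

Emit:
inch_along(ticks={"x":[0,0,0,0,0,0,0,0],"y":[0,0,0,0,0,0,0,0],"z":[0,0,0,0,0,0,0,0],"rx":[0,0,0,0,0,0,0,0],"ry":[0,0,0,0,0,0,0,0],"rz":[0,0,0,0,0,0,0,0]}, aperture=30, force=20)

```text
time_s: 3.5
ee_pos: [434.6, -195.7, 10.3]
ee_rot: [180.0, 0.0, 84.9]
force: [-0.4, 0.5, 6.0]
gripper_width: 39.7
gripper_force: 20.0
```

Converted, 40.5 mm is 0.81, -40 mm is -0.8.

Emit:
inch_along(ticks={"x":[0,0,0,0.072,0.072,0.072,0.072,0],"y":[0,0,0,0.81,0.81,0.81,0.81,0],"z":[-0.8,-0.8,-0.8,0,0,0,0,0],"rx":[0,0,0,0,0,0,0,0],"ry":[0,0,0,0,0,0,0,0],"rz":[0,0,0,0,0,0,0,0]})

```text
time_s: 4.3
ee_pos: [601.6, -195.6, 128.6]
ee_rot: [179.8, 0.0, 85.0]
force: [-1.0, -0.0, -0.9]
gripper_width: 39.9
gripper_force: 20.0
```

```bash
python3 - <<'E'
from h import *
c=env.camera_model("wrist");f=env.grab_frame("wrist");cv2.imwrite("pics/w3.png",f)
t=env.grab_frame("top");cv2.imwrite("pics/top2.png",t)
s=env.state();print(s["ee_pos"],s["ee_rot"])
E
```

```text
[ 596.7708124  -195.35037942  128.56058941] [-1.79843731e+02 -2.46291187e-02  8.49157754e+01]
```

View pics/w3.png

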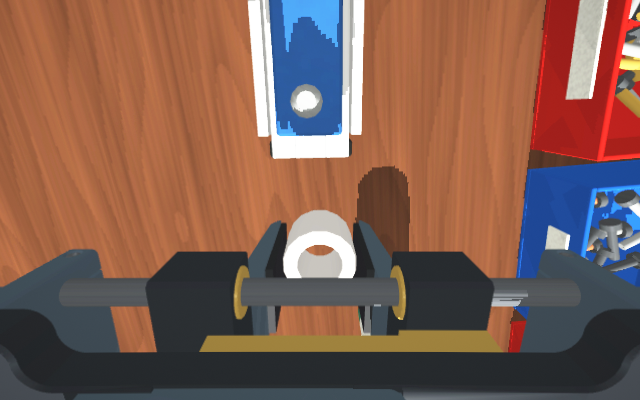

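Pin tip is at about (306,99), held sleeve's bore at about (320,262), and the section edges are visible at 272–350. The arm was still settling, so I'll measure on a fresh frame.

```bash
python3 - <<'E'
from h import *
s=env.state();c=env.camera_model("wrist");f=env.grab_frame("wrist");cv2.imwrite("pics/w4.png",f)
print(s["ee_pos"],s["ee_rot"],s["qvel"].round(2) if hasattr(s["qvel"],'round') else s["qvel"])
H,S,V=cv2.split(cv2.cvtColor(f,cv2.COLOR_BGR2HSV))
blue=((H>95)&(H<125)&(S>110));ro=np.zeros(H.shape,bool);ro[70:130,283:335]=1
for st,ce in blobs(ro&(S<110),10):print("pin all",st,ce)
for t in(200,230,245):
  for st,ce in blobs(ro&(S<60)&(V>t),10):print("pin tip",t,st,ce,plane(c,ce,102))
ro[:]=0;ro[200:285,270:370]=1
for t in(150,225,245):
  for st,ce in blobs(ro&(S<40)&(V>t),100):
    print("sl",t,st,ce)
cv2.imwrite("pics/w4c.png",np.hstack([cv2.resize(f[70:130,275:335],(480,480),interpolation=0),cv2.resize(f[205:285,280:332],(312,480),interpolation=0)]))
E
```

```text
[ 596.7708124  -195.35037942  128.56058941] [-1.79843731e+02 -2.46291187e-02  8.49157754e+01] [-0.5  -1.76  2.4  -0.12  0.36 -0.06]
pin all [298, 83, 33, 35, 863] [313.89223638 100.31865585]
pin tip 200 [302, 90, 26, 20, 357] [314.27170868 100.22689076] [ 601.68108796 -110.29304746  102.        ]
pin tip 230 [304, 90, 23, 19, 307] [314.19218241  99.92508143] [ 601.64827014 -110.11178319  102.        ]
pin tip 245 [305, 91, 20, 18, 283] [313.87985866  99.93639576] [ 601.45453173 -110.101529    102.        ]
sl 150 [283, 210, 73, 68, 3892] [319.32528263 247.35945529]
sl 225 [284, 231, 72, 47, 1623] [319.55884165 252.16882317]
sl 245 [284, 232, 72, 46, 1544] [319.50712435 252.39313472]
```

View pics/w4c.png

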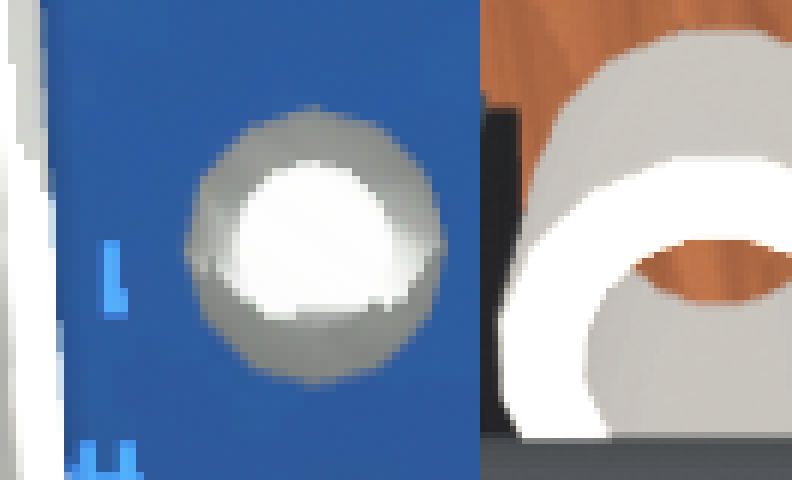

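Crop: pin tip disc centred at about (314.2,99.3). Sleeve rim spans columns 284–356 with top row 231.5, so its centre is about (319.8,266.5). I'll let the arm settle, then measure again.

Emit:
inch_along(ticks={"x":[0,0,0,0],"y":[0,0,0,0],"z":[0,0,0,0],"rx":[0,0,0,0],"ry":[0,0,0,0],"rz":[0,0,0,0]})

```text
time_s: 4.85
ee_pos: [596.7, -195.9, 130.3]
ee_rot: [180.0, 0.0, 84.9]
force: [0.2, 0.6, 0.0]
gripper_width: 39.7
gripper_force: 20.0
```

```bash
python3 - <<'E'
from h import *
s=env.state();c=env.camera_model("wrist");f=env.grab_frame("wrist")
print(s["ee_pos"],s["ee_rot"])
H,S,V=cv2.split(cv2.cvtColor(f,cv2.COLOR_BGR2HSV))
ro=np.zeros(H.shape,bool);ro[70:130,290:345]=1
for st,ce in blobs(ro&(S<110),10):print("pin all",st,ce)
for st,ce in blobs(ro&(S<60)&(V>245),10):print("pin tip",st,ce)
ro[:]=0;ro[200:285,270:370]=1
for st,ce in blobs(ro&(S<40)&(V>225),100):print("sl",st)
zt=s["ee_pos"][2]+25.7
for p in((319.8,266.5),(319.8,264.5)):print("sleeve",plane(c,p,zt))
print("pin@",plane(c,(314.2,99.3),102))
E
```

```text
[ 596.71993833 -195.85003823  130.2909482 ] [1.79981489e+02 9.87066992e-03 8.48532396e+01]
pin all [298, 83, 32, 34, 848] [313.6509434   99.54127358]
pin tip [305, 90, 19, 18, 278] [313.55395683  98.97122302]
sl [284, 231, 72, 47, 1621]
sleeve [ 597.62441475 -197.13694407  155.9909482 ]
sleeve [ 597.72963938 -195.94347648  155.9909482 ]
pin@ [ 601.80536912 -110.22680304  102.        ]
```

Emit:
inch_along(ticks={"x":[0.58,0.58,0.58,0,0,0],"y":[-0.026,-0.026,-0.028,0,0,0],"z":[0,0,0,0,0,0],"rx":[0,0,0,0,0,0],"ry":[0,0,0,0,0,0],"rz":[0,0,0,0,0,0]})

```text
time_s: 5.5
ee_pos: [600.9, -109.5, 130.0]
ee_rot: [180.0, 0.0, 84.9]
force: [-0.7, 0.3, -0.6]
gripper_width: 39.3
gripper_force: 20.0
```

Emit:
inch_along(ticks={"x":[0,0,0,0,0],"y":[0,0,0,0,0],"z":[0.2,0.2,0.12,0,0],"rx":[0,0,0,0,0],"ry":[0,0,0,0,0],"rz":[0,0,0,0,0]})

```text
time_s: 6.0
ee_pos: [600.7, -109.0, 103.5]
ee_rot: [-180.0, 0.0, 84.9]
force: [0.4, -0.4, -0.2]
gripper_width: 40.0
gripper_force: 20.0
```

```bash
python3 - <<'E'
from h import *
f=env.grab_frame("wrist");g=env.grab_frame("scene")
cv2.imwrite("pics/w5.png",np.hstack([cv2.resize(f[190:290,260:380],(480,400)),cv2.resize(g[190:250,280:325],(300,400),interpolation=cv2.INTER_CUBIC)]))
E
```

```text
(no output)
```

View pics/w5.png

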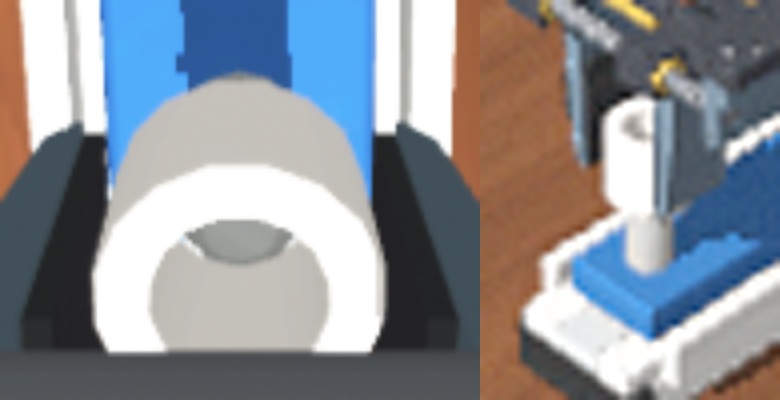

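The pin is seen through the bore, about centred and with no force, so it has started in. Continuing down.

Converted, 4 mm is 0.08.

Emit:
inch_along(ticks={"x":[0,0,0,0,0,0],"y":[0,0,0,0,0,0],"z":[0.08,0.08,0.08,0.08,0,0],"rx":[0,0,0,0,0,0],"ry":[0,0,0,0,0,0],"rz":[0,0,0,0,0,0]})

```text
time_s: 6.7
ee_pos: [600.7, -108.7, 87.5]
ee_rot: [-180.0, 0.0, 84.9]
force: [-1.1, -2.2, -2.1]
gripper_width: 40.0
gripper_force: 20.0
```

Emit:
inch_along(ticks={"x":[0,0,0,0,0,0],"y":[0,0,0,0,0,0],"z":[0.1,0.1,0.1,0.06,0,0],"rx":[0,0,0,0,0,0],"ry":[0,0,0,0,0,0],"rz":[0,0,0,0,0,0]})

```text
time_s: 7.3
ee_pos: [600.6, -108.6, 69.5]
ee_rot: [-180.0, -0.0, 84.9]
force: [-0.2, -1.3, -1.4]
gripper_width: 39.5
gripper_force: 20.0
```

Converted, 2 mm is 0.04, 0.8 mm is 0.016.

Emit:
inch_along(ticks={"x":[0,0,0,0],"y":[0,0,0,0],"z":[0.04,0.016,0,0],"rx":[0,0,0,0],"ry":[0,0,0,0],"rz":[0,0,0,0]})

```text
time_s: 7.7
ee_pos: [601.0, -108.7, 67.3]
ee_rot: [180.0, 0.0, 84.9]
force: [-0.7, -1.8, -0.0]
gripper_width: 39.9
gripper_force: 20.0
```

Emit:
inch_along(ticks={"x":[0,0,0,0,0,0,0,0],"y":[0,0,0,0,0,0,0,0],"z":[0,0,0,0,0,0,0,0],"rx":[0,0,0,0,0,0,0,0],"ry":[0,0,0,0,0,0,0,0],"rz":[0,0,0,0,0,0,0,0]}, aperture=64)

```text
time_s: 8.5
ee_pos: [600.9, -108.7, 67.1]
ee_rot: [-180.0, 0.0, 84.9]
force: [-0.0, 0.1, 0.3]
gripper_width: 63.5
gripper_force: 0.0
```

Emit:
inch_along(ticks={"x":[0,0,0,-0.6,-0.6,0,0,0],"y":[0,0,0,0,0,0,0,0],"z":[-0.4,-0.6,-0.6,-0.4,0,0,0,0],"rx":[0,0,0,0,0,0,0,0],"ry":[0,0,0,0,0,0,0,0],"rz":[0,0,0,0,0,0,0,0]})

```text
time_s: 9.3
ee_pos: [595.2, -167.7, 166.6]
ee_rot: [-179.9, -0.0, 84.9]
force: [-0.2, -0.5, -0.1]
gripper_width: 64.1
gripper_force: 0.0
```

```bash
python3 - <<'E'
from h import *
c=env.camera_model("wrist");f=env.grab_frame("wrist");g=env.grab_frame("scene");cv2.imwrite("pics/w6.png",f)
cv2.imwrite("pics/w6c.png",np.hstack([f[0:300,200:440],cv2.resize(g[185:260,280:380],(400,300),interpolation=cv2.INTER_CUBIC)]))
s=env.state();print(s["ee_pos"],s["ee_rot"])
H,S,V=cv2.split(cv2.cvtColor(f,cv2.COLOR_BGR2HSV))
for st,ce in blobs(((H<8)|(H>172))&(S>150)&(V>60),100):print(st,ce,plane(c,ce,103))
E
```

```text
[ 595.40572139 -167.48538204  166.68661475] [-1.79945843e+02 -2.43245770e-02  8.49316012e+01]
[303, 0, 29, 9, 189] [317.17989418   3.16931217] [607.38793858 -19.80612979 103.        ]
[511, 0, 129, 185, 14682] [571.52097807  97.80506743] [786.80128177 -96.80510144 103.        ]
[601, 33, 23, 15, 177] [611.89265537  39.4180791 ] [808.3490336  -60.48020715 103.        ]
```

View pics/w6c.png

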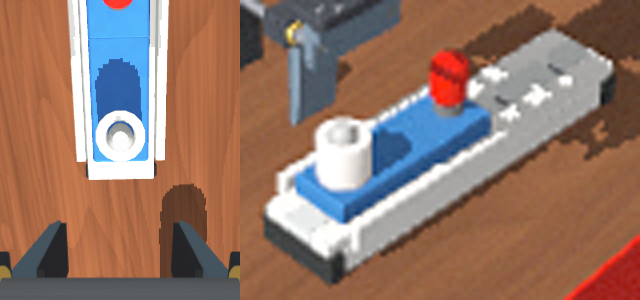

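The sleeve stands upright and home: in the wrist view it is at (320,135) with the pin showing in the bore, and in the scene view it is flat on the blue face. Now to the knob, measuring on the way.

Converted, 45 mm is 0.9.

Emit:
inch_along(ticks={"x":[0.9,0.9,0,0,0,0],"y":[0,0,0,0,0,0],"z":[0,0,0,0,0,0],"rx":[0,0,0,0,0,0],"ry":[0,0,0,0,0,0],"rz":[0,0,0,0,0,0]})

```text
time_s: 10.0
ee_pos: [603.5, -79.8, 167.1]
ee_rot: [-180.0, 0.0, 84.8]
force: [0.8, 0.6, -0.1]
gripper_width: 63.9
gripper_force: 0.0
```

```bash
python3 - <<'E'
from h import *
s=env.state();c=env.camera_model("wrist");f=env.grab_frame("wrist");cv2.imwrite("pics/w7.png",f)
print(s["ee_pos"],s["ee_rot"])
H,S,V=cv2.split(cv2.cvtColor(f,cv2.COLOR_BGR2HSV))
red=((H<8)|(H>172))&(S>150)
for t in(60,150,200,230):
  for st,ce in blobs(red&(V>t),100):
    if st[0]<420:print(t,st,ce,plane(c,ce,103))
E
```

```text
[603.49434419 -79.7598206  167.07993671] [-1.79997063e+02  2.16747834e-02  8.48162066e+01]
60 [297, 89, 39, 40, 1209] [316.42762614 108.85690653] [6.09105484e+02 8.98190170e-02 1.03000000e+02]
150 [297, 89, 39, 40, 1209] [316.42762614 108.85690653] [6.09105484e+02 8.98190170e-02 1.03000000e+02]
200 [298, 92, 38, 37, 1083] [316.55032318 110.44875346] [609.09253     -1.04743106 103.        ]
230 [299, 93, 37, 36, 1036] [316.57625483 110.82818533] [609.08697672  -1.31878356 103.        ]
```

Converted, 40 mm is 0.8, 39.5 mm is 0.79.

Emit:
inch_along(ticks={"x":[0.8,0.79,0,0,0,0,0,0],"y":[-0.016,-0.018,0,0,0,0,0,0],"z":[0,0,0,0.8,0.8,0.34,0,0],"rx":[0,0,0,0,0,0,0,0],"ry":[0,0,0,0,0,0,0,0],"rz":[0,0,0,0,0,0,0,0]})

```text
time_s: 10.85
ee_pos: [609.6, -0.5, 70.6]
ee_rot: [180.0, 0.0, 84.8]
force: [0.5, -0.1, 1.2]
gripper_width: 63.9
gripper_force: 0.0
```

Emit:
inch_along(ticks={"x":[0,0,0,0,0,0,0,0],"y":[0,0,0,0,0,0,0,0],"z":[0,0,0,0,0,0,0,0],"rx":[0,0,0,0,0,0,0,0],"ry":[0,0,0,0,0,0,0,0],"rz":[0,0,0,0,0,0,0,0]}, aperture=20, force=35)

```text
time_s: 11.65
ee_pos: [608.6, 0.6, 70.6]
ee_rot: [-180.0, 0.0, 84.9]
force: [-4.4, -0.5, 5.4]
gripper_width: 29.1
gripper_force: 35.0
```

Converted, -6 mm is -0.12, -5.5 mm is -0.11.

Emit:
inch_along(ticks={"x":[0,0,0,0,0,0],"y":[0,0,0,0,0,0],"z":[-0.12,-0.12,-0.11,0,0,0],"rx":[0,0,0,0,0,0],"ry":[0,0,0,0,0,0],"rz":[0,0,0,0,0,0]})

```text
time_s: 12.25
ee_pos: [608.5, 0.5, 87.0]
ee_rot: [-179.9, 0.0, 84.9]
force: [-0.2, 0.6, -10.0]
gripper_width: 29.0
gripper_force: 35.0
```

Converted, 10 mm is 0.2, 5 mm is 0.1.

Emit:
inch_along(ticks={"x":[0.1,0.2,0.2,0.2,0.2,0.2,0.1,0],"y":[0,0,0,0,0,0,0,0],"z":[0,0,0,0,0,0,0,0],"rx":[0,0,0,0,0,0,0,0],"ry":[0,0,0,0,0,0,0,0],"rz":[0,0,0,0,0,0,0,0]})

```text
time_s: 13.05
ee_pos: [613.0, 62.4, 87.2]
ee_rot: [-179.8, -0.1, 84.9]
force: [-5.0, 1.7, -10.1]
gripper_width: 29.4
gripper_force: 35.0
```

Emit:
inch_along(ticks={"x":[0,0,0],"y":[0,0,0],"z":[0,0,0],"rx":[0,0,0],"ry":[0,0,0],"rz":[0,0,0]})

```text
time_s: 13.35
ee_pos: [613.0, 62.1, 87.2]
ee_rot: [-179.8, -0.1, 84.8]
force: [-4.8, 2.0, -9.5]
gripper_width: 29.0
gripper_force: 35.0
```

Converted, 3 mm is 0.06, -1 mm is -0.02.

Emit:
inch_along(ticks={"x":[-0.02,0,0,0,0,0],"y":[-0.006,0,0,0,0,0],"z":[0,0.06,0.06,0.06,0,0],"rx":[0,0,0,0,0,0],"ry":[0,0,0,0,0,0],"rz":[0,0,0,0,0,0]})

```text
time_s: 13.95
ee_pos: [612.9, 61.0, 78.6]
ee_rot: [-179.9, -0.1, 84.8]
force: [-5.2, 1.1, -8.0]
gripper_width: 29.2
gripper_force: 35.0
```

The tool still feels about 8 N of spring pull at 8 mm lift, so the pin has entered the hole. Lowering the rest.

Converted, 3 mm is 0.06, 2.3 mm is 0.046.

Emit:
inch_along(ticks={"x":[0,0,0,0,0,0],"y":[0,0,0,0,0,0],"z":[0.06,0.06,0.046,0,0,0],"rx":[0,0,0,0,0,0],"ry":[0,0,0,0,0,0],"rz":[0,0,0,0,0,0]})

```text
time_s: 14.55
ee_pos: [613.0, 61.0, 70.8]
ee_rot: [-179.9, -0.1, 84.8]
force: [-6.5, 1.2, -7.1]
gripper_width: 29.1
gripper_force: 35.0
```

```bash
python3 - <<'E'
from h import *
g=env.grab_frame("scene");t=env.grab_frame("top")
cv2.imwrite("pics/end.png",np.hstack([cv2.resize(g[170:260,270:390],(400,300),interpolation=cv2.INTER_CUBIC),cv2.resize(t[140:215,250:350],(400,300),interpolation=cv2.INTER_CUBIC)]))
E
```

```text
(no output)
```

View pics/end.png

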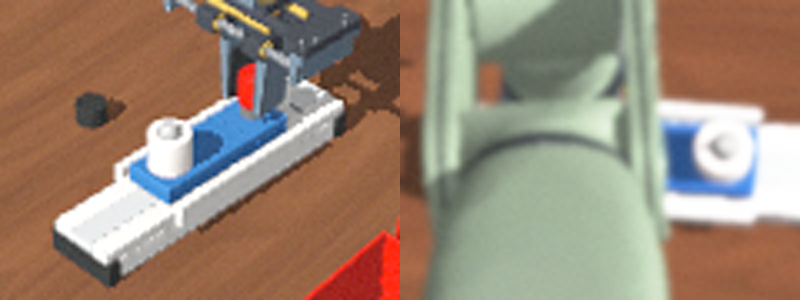

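The sleeve is home and the section has moved along. The tool still carries about 7 N of spring, so I'll lower a bit more until the pin bottoms.

Converted, 0.7 mm is 0.014.

Emit:
inch_along(ticks={"x":[0,0,0],"y":[0,0,0],"z":[0.014,0,0],"rx":[0,0,0],"ry":[0,0,0],"rz":[0,0,0]})

```text
time_s: 14.95
ee_pos: [613.0, 61.0, 70.7]
ee_rot: [-179.9, -0.1, 84.8]
force: [-6.6, 3.0, -4.4]
gripper_width: 29.0
gripper_force: 35.0
```

Emit:
inch_along(ticks={"x":[0,0,0,0],"y":[0,0,0,0],"z":[0.014,0,0,0],"rx":[0,0,0,0],"ry":[0,0,0,0],"rz":[0,0,0,0]})

```text
time_s: 15.35
ee_pos: [613.0, 61.0, 70.7]
ee_rot: [-179.9, -0.1, 84.8]
force: [-8.6, 2.7, 0.7]
gripper_width: 29.6
gripper_force: 35.0
```

z holds at 70.7 mm while the force reverses, so the pin is bottomed. The section's travel matches the hole, and the knob is held at 35 N.

```bash
python3 -c "
from workcell import env
print(env.job_done())"
```

```text
the job is handed in; nothing more can be done
None
```

I've handed the job in at about 15 s of the 58 s allowed; it returned no verdict. By my readings, the wide sleeve is home on the gauge pin, the section sits about 60 mm along with the lock pin fully down in the next hole, and the gripper still holds the red knob at 35 N.

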